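Press a handle cap onto a marble seal with the ratchet clamp

TASK

The marble seal lying in the bench clamp still has its wooden handle cap only half on. Pump the clamp's green trigger until the jaw has pushed the cap fully home against the stone, then press the red release and keep it down until the jaw has sprung all the way back, so that the finished seal lies free in its bed.

Things in the scene. Friction and masses are not known exactly. Their poses are not given: they have to be found in the camera images.
- trigger_pad (a point): Centre of the top of the green pad (36 x 40 mm) on the clamp's trigger lever, 118 mm above the table. One pump: push it straight down 25 mm to its stop (4 to 16 N; it swings on an 88 mm arc and ends level), then let its spring lift it. A pump of 21 mm or more advances the jaw 14 mm, a half pump 7 mm. The pump that brings the cap home may stall part-way (over 20 N). Jaw end is at the lever's hinge side.
- release_top (a point): Centre of the top of the red round release button (22 mm across, 84 mm above the table) on the clamp's grey housing, about 110 mm from the green pad, nearer the jaw. It sinks 7 mm, fully down at about 7 N. While it is down and the trigger up, a spring draws the jaw back, in up to 1 s; let go early, the ratchet catches the jaw part-way.
- jaw (a joint): Travel of the orange moving jaw in m: 0 = fully back (open) beside the grey housing, growing as it advances towards the seal. It starts 0 to 0.024 out, and is about 0.054 when the cap is home and the seal rests against the fixed jaw at the far end.
- cap (a joint): How far the dark wooden handle cap (22 x 26 x 25 mm) is pushed onto the stone, in m: 0 = 14 mm of brass tenon shows between cap and stone, 0.014 = fully home against the stone. The push fit takes 6 N and stays where it is put.
- seal: The seal, loose, lying lengthwise in the clamp's bed between two low rails: marble stone 50 x 25 x 25 mm, cap at the end facing the moving jaw. Origin at the centre of the stone's underside (30 mm above the table), x along the seal away from the moving jaw, z up. It starts up to 10 mm short of the fixed jaw and slides to it as the jaw pushes.
Not all that is in view belongs to the job. Leave any blue or purple look-alike of the seal alone.

How it is judged:
By the outcome, as a careful person would: the job done as asked, in the order asked, and still so for the second after the job is handed in, with the robot touching nothing.
It also fails if it takes over 43 s, if anything falls off the work surface, if the arm or the gripper's body presses on something with over 40 N, if the wrist force passes 120 N, or if a joint passes its speed limit or range.

ROBOT

A 6-joint arm with a two-finger parallel gripper is mounted at the origin on the work surface. World frame = base frame: x ahead of the robot, y to its left, z up, the work surface at z = 0. Lengths are in m, angles in degrees, forces in N, time in s.
With the tool pointing down it reaches from about 0.4 to 0.825 m from the base axis. Payload 7 kg.
Tool frame: the origin (TCP) lies midway between the tips of the shut fingers; the grasp point (between the pads) lies 19 mm behind it; x points along the fingers, z is the direction in which the jaws open and shut, and the axes are right-handed (so a half turn about x gives the same grasp; the last joint's range is limited). The gripper opens to 88 mm and grips with 3 to 60 N. Pads are 19 mm wide; open, the fingers measure 130 mm over their backs; the gripper's body (78 mm by 193 mm) begins 47 mm behind the grasp point.
Start: joints at [-50.128, 20.546, 0.682, 0, -70.136, -16.507], TCP at [0.268, -0.62, 0.227] pointing down, gripper open.
Joint ranges: [-176.03, 176.03], [-82.01, 121.73], [-58.28, 71.71], [-173.87, 95.51], [-174.79, -0.11], [-173.66, 173.66]. Speed limits (degrees/s): [136.94, 136.94, 172.46, 180, 180, 180].

INTERFACE

Orientations are given as [roll, pitch, yaw] about the fixed x, y, z axes, in that order (R = Rz(yaw) Ry(pitch) Rx(roll)).
In Python, from plant import get_state, capture, close_job gives the robot as it stands.
- The arm moves only by the tool play_rows, never from a script. Its argument "series" is one flat list of numbers, 4 for each row, row after row: the shift along the tool's x, y, z in m, then the turn about the tool's x in rad. In form: [tx, ty, tz, spin, tx, ty, tz, spin, ...]. A call has exactly 5 rows; each row shifts and turns the commanded pose from where the row before left it, along the tool's axes as they then stand; what a row does not reach is not made up. A row lasts 1/12 s, in which the tool goes at most 41.7 mm and 7.16 degrees, less where a joint would pass 70% of its speed; a pose out of reach is approached as far as the arm can. A call is refused whole if a number of a shift passes 0.0417 or a number of a turn 0.125, either way. A call with a gripper value outside its range is refused whole. "jaw" is the opening in per cent of the stroke, from 0 (shut) to 100 (fully open), set as the call begins (left out, the last holds). The fingers move at their own pace and stop on an object; "squeeze" is the grip in N (left out, the last holds). Time passes only in rows, so rows that do not move let the fingers close, or fill a call up. It gives the time, the measured TCP pose, the force and the opening at its end, in the units of the state.
- get_state(): the state, without advancing time (a new reading comes with each control period).
- capture(name): name is "scene" or "top"; returns a dict with "img" (480x640x3 uint8, blue, green, red), "K" (3x3 intrinsics, pixels), "k1" (the pictures are not rectified: a ray, as slopes to the right and down, at radius r is drawn at 1 + k1 r^2 times it, then the intrinsics apply), "world_from_camera" (4x4, takes a point from camera to world coordinates). Camera axes: x right, y down, z forward; pixel columns grow to the right and rows downward; lengths in m; the calibration is good to about 2 mm. A picture is of the moment at which its call begins. There is no depth.
- close_job(): hands the job in, once; it reports no verdict.
The state is a dict: "time_s": time; "joints": joint angles; "qd": joint speeds; "joint_torque": joint torques, N m; "tcp_pos": TCP position; "eef_rot": TCP orientation; "contact_force": force on the tool from outside, world axes, zero at the start; "moment": the same for the moment, N m; "gripper_width": finger opening in m.
Only numpy, scipy, OpenCV 4.12 (cv2) and the standard library are available. Lean on these libraries where they do the work, as an engineer would, in place of code of your own. Each camera call takes 0.05 s, during which the arm holds its last target.

## Working session

There is one attempt and no reset: what is moved stays moved. The work goes in short steps, Python scripts to look and compute and a tool call to move; the robot and the scene stay as the last step left them, time stands still between calls to the robot, and variables do not carry over. Pictures are saved under pics/ and viewed, and the job is handed in when it is done.

Besides the shell and the picture viewer there is one more tool, called after ">>>" by a JSON object that holds its "fn" and its "kwargs". play_rows: Moves the arm, as the interface text tells. Its arguments: {"type":"object","properties":{"series":{"type":"array","items":{"type":"number"}},"jaw":{"type":"number"},"squeeze":{"type":"number"}},"required":["series"]}

```bash
mkdir -p pics
cat > h.py <<'E'
import numpy as np, cv2
from plant import get_state, capture, close_job
def grab(n,f):
    c=capture(n); cv2.imwrite('pics/'+f+'.png',c['img']); np.savez('pics/'+f+'.npz',img=c['img'],K=c['K'],k1=c['k1'],T=c['world_from_camera']); return c
def ray(f,u,v):
    d=np.load('pics/'+f+'.npz'); k=float(d['k1'])
    p=cv2.undistortPoints(np.array([[[u,v]]],float),d['K'],np.array([k,0,0,0,0.]))[0,0]
    T=d['T']; r=T[:3,:3]@np.array([p[0],p[1],1]); return T[:3,3],r/np.linalg.norm(r)
def atz(f,u,v,z):
    o,r=ray(f,u,v); return o+r*(z-o[2])/r[2]
def tri(a,b):
    (o1,r1),(o2,r2)=ray(*a),ray(*b)
    s=np.linalg.lstsq(np.c_[r1,-r2],o2-o1,rcond=None)[0]
    p,q=o1+s[0]*r1,o2+s[1]*r2
    return (p+q)/2,np.linalg.norm(p-q)
def crop(f,x,y,w,h,s,o):
    im=cv2.imread('pics/'+f+'.png')[y:y+h,x:x+w]; cv2.imwrite('pics/'+o+'.png',cv2.resize(im,None,fx=s,fy=s,interpolation=cv2.INTER_CUBIC))
E
python3 - <<'E'
from h import *
for n in('scene','top'):
    c=grab(n,n+'0'); print(c['k1'],c['world_from_camera'].round(3).tolist(),c['K'].tolist())
print(get_state())
E
```

```text
-0.0894402032576608 [[-0.85, 0.384, -0.361, 0.849], [0.527, 0.605, -0.597, 0.535], [-0.01, -0.697, -0.717, 0.687], [0.0, 0.0, 0.0, 1.0]] [[505.94016625855636, 0.0, 318.1809019215445], [0.0, 505.94016625855636, 233.41057289094547], [0.0, 0.0, 1.0]]
-0.11961149355303702 [[-0.167, -0.966, 0.196, 0.39], [-0.986, 0.163, -0.037, 0.098], [0.003, -0.199, -0.98, 0.832], [0.0, 0.0, 0.0, 1.0]] [[470.2085716828309, 0.0, 315.00130884646654], [0.0, 470.2085716828309, 232.1852822565168], [0.0, 0.0, 1.0]]
{'time_s': 0.1, 'joints': array([-5.01262789e+01,  2.05869988e+01,  6.37368310e-01, -1.64960170e-02,
       -7.01359448e+01, -1.65068519e+01]), 'qd': array([ 0.03106131, -0.09210533,  0.11343062,  0.1183472 , -0.01315368,
       -0.00903478]), 'joint_torque': array([-5.28898472e-04, -5.84163988e+01,  2.93752885e+01,  7.01557070e+00,
        1.02155274e-02, -6.57524765e-05]), 'tcp_pos': array([ 0.26750174, -0.61924153,  0.22571146]), 'eef_rot': array([  6.23645342,  89.91303041, 119.59770586]), 'contact_force': array([ 0.54763972,  0.24327125, -0.05479095]), 'moment': array([-0.04586029,  0.04103653,  0.03767241]), 'gripper_width': 0.08783266725391993}
```

View pics/scene0.png

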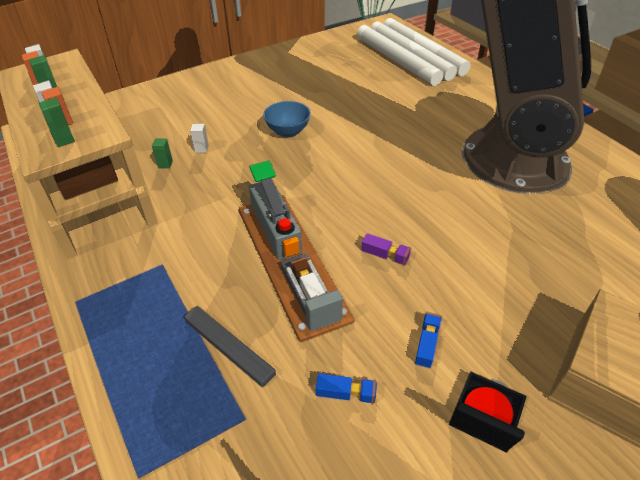

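View pics/top0.png

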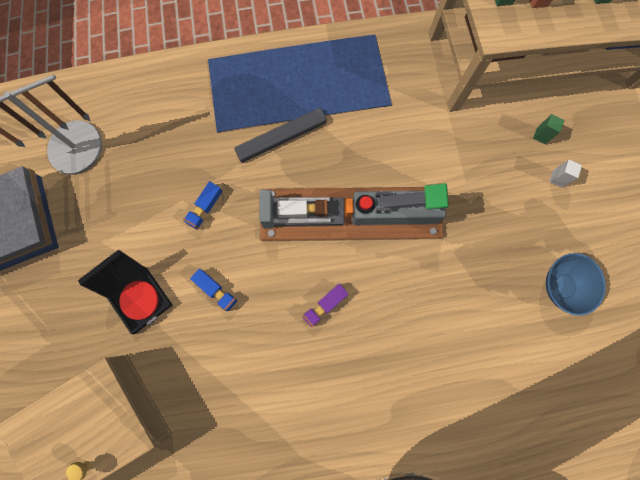

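Look-alikes in the scene view:
- **Green:** pad on the lever at (262,171), loose green block at (162,153), green objects on the shelf at (57,120).
- **Red:** small button on the clamp housing at (285,225), large red button in a black box at (490,405).

By the description I choose (262,171) and (285,225).

Run:
```python
from h import *
crop('scene0',230,150,130,195,3,'cs'); crop('top0',250,170,210,80,3.8,'ct')
```

```text
(no output)
```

View pics/cs.png

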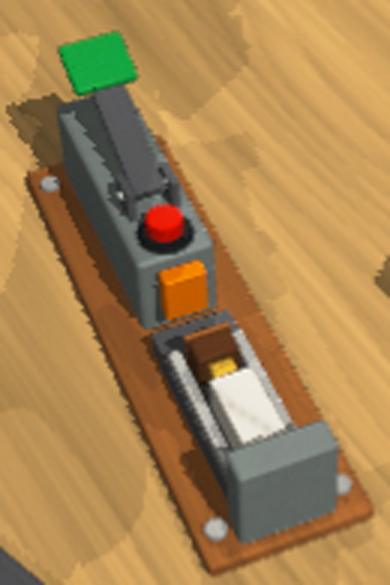

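View pics/ct.png

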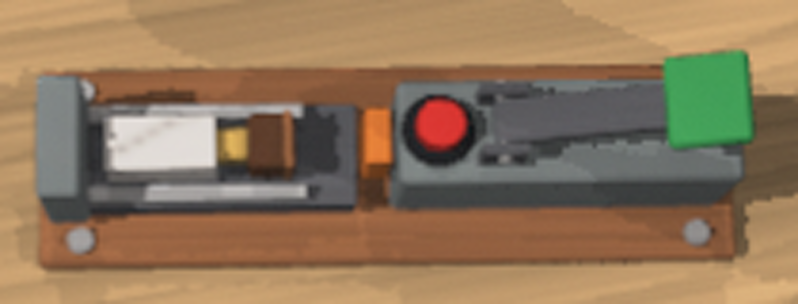

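Run:
```python
from h import *
P=[('pad',(262.7,170.3),(436.3,195.8),.118),('btn',(285,223),(366.1,202.1),.084)]
R=[]
for n,s,t,z in P:
    p,e=tri(('scene0',*s),('top0',*t)); R.append(p)
    print(n,p.round(4),e.round(4),atz('scene0',*s,z).round(4),atz('top0',*t,z).round(4))
d=R[0]-R[1]; print(np.hypot(*d[:2]),np.degrees(np.arctan2(d[1],d[0])))
for n,c,z in [('stone',(162/3.8+250,142/3.8+170),.055),('jaw',(378/3.8+250,138/3.8+170),.06),('fix',(62/3.8+250,130/3.8+170),.075)]: print(n,atz('top0',*c,z).round(4))
s=get_state();
from scipy.spatial.transform import Rotation as Ro
print(s['tcp_pos'],Ro.from_euler('xyz',s['eef_rot'],degrees=True).as_matrix().round(3))
```

```text
pad [ 0.5604 -0.1308  0.1131] 0.0019 [ 0.5634 -0.1261  0.118 ] [ 0.5585 -0.1286  0.118 ]
btn [ 0.577  -0.0228  0.0782] 0.0013 [ 0.58  -0.018  0.084] [ 0.5751 -0.0214  0.084 ]
0.10933882255940691 -98.74334570874078
stone [0.5939 0.0994 0.055 ]
jaw [0.5784 0.0041 0.06  ]
fix [0.6014 0.1417 0.075 ]
[ 0.26750174 -0.61924153  0.22571146] [[-0.001 -0.918 -0.397]
 [ 0.001 -0.397  0.918]
 [-1.     0.     0.002]]
```

The two views agree to within 2 mm. The heights come out about 5 mm low, and the pad–button distance of 109 mm matches the text. I'll move over the pad with the fingers shut.

>>> {"fn": "play_rows", "kwargs": {"series": [0,-0.0232,0.0167,0,0,-0.0232,0.0167,0,0,-0.0232,0.0167,0,0,-0.0232,0.0167,0,0,-0.0232,0.0167,0], "jaw": 0, "squeeze": 20}}

```text
time_s: 0.52
tcp_pos: [0.3413, -0.4956, 0.226]
eef_rot: [18.9, 89.9, 132.3]
contact_force: [0.5, 0.2, -0.7]
gripper_width: 0.0598
```

>>> {"fn": "play_rows", "kwargs": {"series": [0,-0.0232,0.0167,0,0,-0.0232,0.0167,0,0,-0.0232,0.0167,0,0,-0.0232,0.0167,0,0,-0.0232,0.0167,0]}}

```text
time_s: 0.93
tcp_pos: [0.4147, -0.3729, 0.2263]
eef_rot: [28.0, 90.0, 141.4]
contact_force: [-0.2, 0.1, -0.6]
gripper_width: 0.0267
```

>>> {"fn": "play_rows", "kwargs": {"series": [0,-0.0232,0.0167,0,0,-0.0232,0.0167,0,0,-0.0232,0.0167,0,0,-0.0232,0.0167,0,0,-0.0232,0.0167,0]}}

```text
time_s: 1.35
tcp_pos: [0.4881, -0.2502, 0.2263]
eef_rot: [35.7, 90.0, 149.0]
contact_force: [0.5, -0.8, 0.1]
gripper_width: 0.0009
```

>>> {"fn": "play_rows", "kwargs": {"series": [0,-0.0232,0.0167,0,0,-0.0232,0.0167,0,0,-0.0232,0.0167,0,0,-0.0232,0.0167,0,0,-0.0232,0.0167,0]}}

```text
time_s: 1.77
tcp_pos: [0.5615, -0.1276, 0.2263]
eef_rot: [55.0, 90.0, 168.3]
contact_force: [0.3, 0.0, -0.9]
gripper_width: 0.0003
```

>>> {"fn": "play_rows", "kwargs": {"series": [0,0,0,-0.12,0,0,0,-0.12,0,0,0,-0.12,0,0,0,-0.12,0,0,0,-0.12]}}

```text
time_s: 2.18
tcp_pos: [0.5609, -0.1288, 0.2261]
eef_rot: [26.8, 89.9, 174.9]
contact_force: [-1.2, -0.2, -0.4]
gripper_width: 0.0005
```

>>> {"fn": "play_rows", "kwargs": {"series": [0.01,0,0,-0.12,0.01,0,0,-0.12,0.01,0,0,-0.12,0.01,0,0,-0.06,0.01,0,0,0]}}

```text
time_s: 2.6
tcp_pos: [0.5609, -0.129, 0.1757]
eef_rot: [-1.1, 90.0, 170.9]
contact_force: [0.5, 0.8, 0.8]
gripper_width: 0.0004
```

Run:
```python
from h import *
from scipy.spatial.transform import Rotation as Ro
for n in('scene','top'): grab(n,n+'1')
s=get_state();print(s); print(Ro.from_euler('xyz',s['eef_rot'],degrees=True).as_matrix().round(3))
crop('scene1',210,50,180,180,3.3,'cs1'); crop('top1',340,100,200,150,3.8,'ct1')
```

```text
{'time_s': 2.7, 'joints': array([ 6.50835889e+00,  1.35603630e+01, -1.63162140e+01, -3.92141236e-02,
       -6.03213955e+01, -1.48454996e+01]), 'qd': array([ 0.03893457, -1.02469396,  1.96214906,  0.75939484, -1.71510613,
       -0.34921023]), 'joint_torque': array([  0.06433903, -46.60677195,  27.13972628,   6.53543383,
         0.43164158,   0.27402839]), 'tcp_pos': array([ 0.55989692, -0.12894287,  0.17454236]), 'eef_rot': array([  5.10006772,  89.79912291, 176.7434519 ]), 'contact_force': array([ 0.17150971,  0.07522278, -0.7106227 ]), 'moment': array([ 0.03575332,  0.07506067, -0.00817777]), 'gripper_width': 0.000490377810490615}
[[-0.004 -0.145 -0.989]
 [ 0.    -0.989  0.145]
 [-1.     0.     0.003]]
```

View pics/cs1.png

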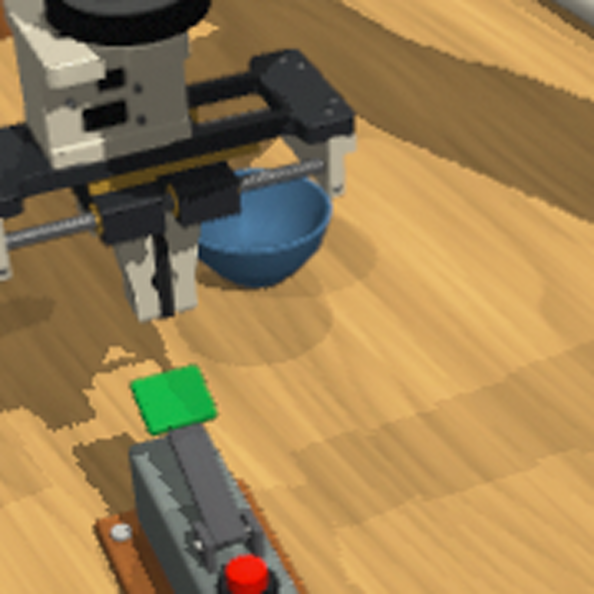

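View pics/ct1.png

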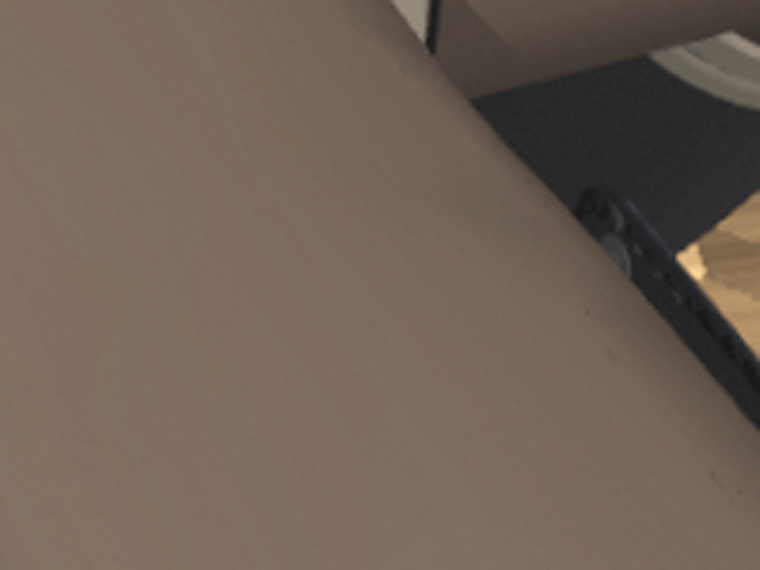

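The shut tips show at scene (259,146), above the pad, which is at about (262.5,171). Next I'll use the known TCP to check the scene camera's calibration offset.

Run:
```python
from h import *
print(atz('scene1',210+165/3.3,50+317/3.3,.1745), atz('scene1',210+174/3.3,50+397/3.3,.118), atz('scene0',285,223,.084))
```

```text
[ 0.56527467 -0.12185593  0.1745    ] [ 0.56334494 -0.12605633  0.118     ] [ 0.58001534 -0.01804702  0.084     ]
```

Seen from the scene camera, the known tip reads about (+5,+7) mm off. Correcting for that puts the pad at about (0.560,-0.130), right under the TCP. Now I'll go down to just above it and make the first pump.

>>> {"fn": "play_rows", "kwargs": {"series": [0.012,0,0,0,0.012,0,0,0,0.012,0,0,0,0.01,0,0,0,0.007,0,0,0]}}

```text
time_s: 3.12
tcp_pos: [0.5609, -0.129, 0.1228]
eef_rot: [9.1, 90.0, -179.2]
contact_force: [-0.4, -1.4, -0.5]
gripper_width: 0.0006
```

>>> {"fn": "play_rows", "kwargs": {"series": [0.006,0,0,0,0.006,0,0,0,0.006,0,0,0,0.005,0,0,0,0.003,0,0,0]}}

```text
time_s: 3.53
tcp_pos: [0.5621, -0.1301, 0.0987]
eef_rot: [143.0, 89.9, -45.2]
contact_force: [-1.0, -5.7, 9.1]
gripper_width: 0.0004
```

>>> {"fn": "play_rows", "kwargs": {"series": [0.003,0,0,0,0.002,0,0,0,0,0,0,0,0,0,0,0,0,0,0,0]}}

```text
time_s: 3.95
tcp_pos: [0.5621, -0.1302, 0.094]
eef_rot: [145.7, 89.9, -42.5]
contact_force: [-1.6, -5.7, 6.8]
gripper_width: 0.0004
```

Run:
```python
from h import *
c=grab('scene','scene2'); s=get_state(); print(s['time_s'],s['tcp_pos'],s['contact_force'])
crop('scene2',220,140,140,200,3,'cs2')
```

```text
4.0 [ 0.5621136  -0.1302273   0.09407032] [-1.25355612 -5.79009283  6.70644516]
```

View pics/cs2.png

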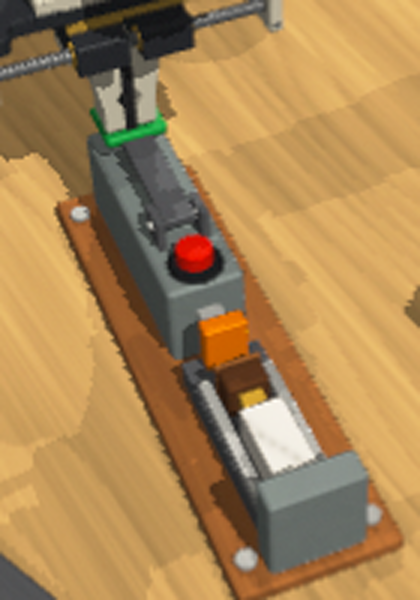

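The lever is down, and the orange jaw has advanced to just short of the cap at crop (224,340). Lifting for the next pumps.

>>> {"fn": "play_rows", "kwargs": {"series": [-0.008,0,0,0,-0.008,0,0,0,-0.008,0,0,0,-0.008,0,0,0,0,0,0,0]}}

```text
time_s: 4.42
tcp_pos: [0.562, -0.1289, 0.1266]
eef_rot: [-173.1, 89.9, -1.3]
contact_force: [1.0, 0.3, -0.1]
gripper_width: 0.0002
```

>>> {"fn": "play_rows", "kwargs": {"series": [0.008,0,0,0,0.008,0,0,0,0.008,0,0,0,0.008,0,0,0,0,0,0,0]}}

```text
time_s: 4.83
tcp_pos: [0.5618, -0.1304, 0.0928]
eef_rot: [112.1, 89.9, -76.0]
contact_force: [-0.9, -4.4, 10.3]
gripper_width: 0.0008
```

Run:
```python
from h import *
c=grab('scene','scene3'); s=get_state(); print(s['time_s'],s['tcp_pos'],s['contact_force'])
crop('scene3',220,140,140,200,3,'cs3')
```

```text
4.8833 [ 0.56167853 -0.13031977  0.09289782] [-0.06907638 -6.99133963  7.40240738]
```

View pics/cs3.png

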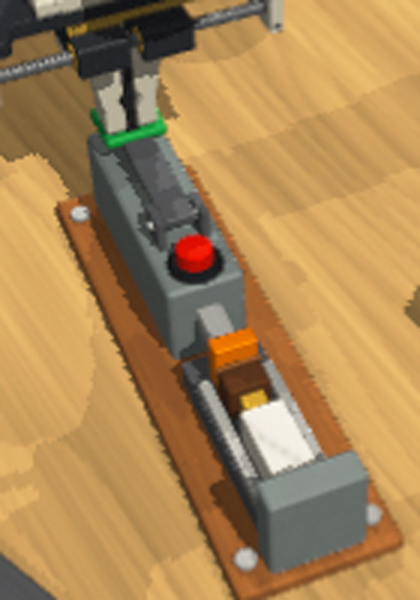

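The jaw at crop (233,350) has just reached the cap, but brass is still visible. Third pump.

>>> {"fn": "play_rows", "kwargs": {"series": [-0.008,0,0,0,-0.008,0,0,0,-0.008,0,0,0,-0.008,0,0,0,0,0,0,0]}}

```text
time_s: 5.3
tcp_pos: [0.5616, -0.129, 0.1261]
eef_rot: [-173.5, 89.9, -1.7]
contact_force: [0.8, 0.0, 0.1]
gripper_width: 0.0004
```

>>> {"fn": "play_rows", "kwargs": {"series": [0.007,0,0,0,0.007,0,0,0,0.007,0,0,0,0.007,0,0,0,0.004,0,0,0]}}

```text
time_s: 5.72
tcp_pos: [0.5615, -0.131, 0.0928]
eef_rot: [105.1, 89.8, -83.1]
contact_force: [-1.9, -10.8, 15.0]
gripper_width: 0.0005
```

Run:
```python
from h import *
c=grab('scene','scene4'); s=get_state(); print(s['time_s'],s['tcp_pos'],s['contact_force'])
crop('scene4',220,140,140,200,3,'cs4')
```

```text
5.7667 [ 0.56156212 -0.13107452  0.09272585] [-2.42157796 -6.81588282 16.56474434]
```

View pics/cs4.png

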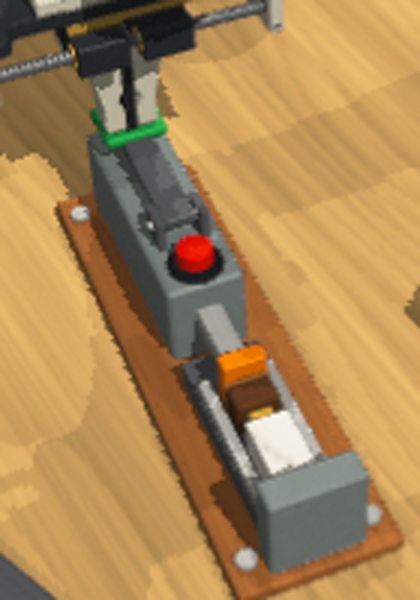

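Some brass still shows at crop (260,412). Fourth pump, more gently, since it may stall.

>>> {"fn": "play_rows", "kwargs": {"series": [-0.008,0,0,0,-0.008,0,0,0,-0.008,0,0,0,-0.008,0,0,0,0,0,0,0]}}

```text
time_s: 6.18
tcp_pos: [0.5615, -0.1289, 0.1258]
eef_rot: [-173.5, 89.9, -1.7]
contact_force: [-0.2, -0.2, 0.5]
gripper_width: 0.0004
```

>>> {"fn": "play_rows", "kwargs": {"series": [0.005,0,0,0,0.004,0,0,0,0.004,0,0,0,0.004,0,0,0,0.004,0,0,0]}}

```text
time_s: 6.6
tcp_pos: [0.5614, -0.1306, 0.1043]
eef_rot: [107.1, 89.8, -81.0]
contact_force: [-2.3, -7.8, 13.8]
gripper_width: 0.0003
```

>>> {"fn": "play_rows", "kwargs": {"series": [0.003,0,0,0,0.002,0,0,0,0.002,0,0,0,0,0,0,0,0,0,0,0]}}

```text
time_s: 7.02
tcp_pos: [0.5615, -0.1312, 0.0983]
eef_rot: [110.6, 89.8, -77.5]
contact_force: [-4.2, -8.4, 19.2]
gripper_width: 0.0006
```

Run:
```python
from h import *
c=grab('scene','scene5'); s=get_state(); print(s['time_s'],s['tcp_pos'],s['contact_force'])
crop('scene5',220,140,140,200,3,'cs5')
```

```text
7.0667 [ 0.56148861 -0.1311705   0.09830142] [-3.97733083 -8.61652137 19.02874642]
```

View pics/cs5.png

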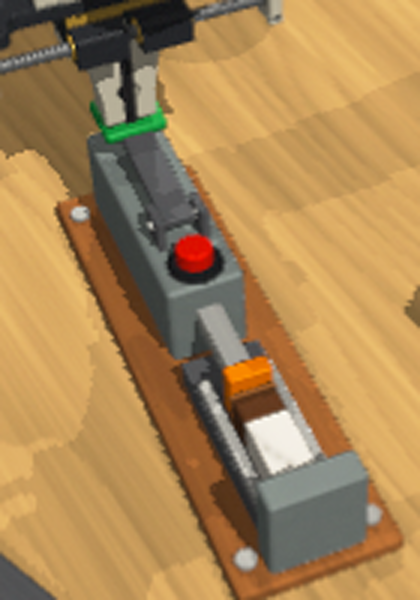

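No brass shows from this view. I'll push a bit further to see whether it stalls, which would mean the cap is home.

>>> {"fn": "play_rows", "kwargs": {"series": [0.001,0,0,0,0.001,0,0,0,0.001,0,0,0,0.001,0,0,0,0,0,0,0]}}

```text
time_s: 7.48
tcp_pos: [0.5616, -0.1315, 0.0961]
eef_rot: [117.9, 89.8, -70.2]
contact_force: [-10.0, -7.6, 34.7]
gripper_width: 0.0004
```

Force rises to 35 N with little movement, so it has stalled. I'll lift and try one more gentle pump as a check. If the cap is home, it should stall right away.

>>> {"fn": "play_rows", "kwargs": {"series": [-0.008,0,0,0,-0.008,0,0,0,-0.008,0,0,0,-0.005,0,0,0,0,0,0,0]}}

```text
time_s: 7.9
tcp_pos: [0.5612, -0.1289, 0.1218]
eef_rot: [-160.8, 90.0, 11.0]
contact_force: [-0.3, 0.6, 1.1]
gripper_width: 0.0004
```

>>> {"fn": "play_rows", "kwargs": {"series": [0.003,0,0,0,0.003,0,0,0,0.003,0,0,0,0.002,0,0,0,0,0,0,0]}}

```text
time_s: 8.32
tcp_pos: [0.5612, -0.1298, 0.1101]
eef_rot: [76.1, 89.9, -112.1]
contact_force: [-0.2, -3.6, 8.9]
gripper_width: 0.0006
```

>>> {"fn": "play_rows", "kwargs": {"series": [0.002,0,0,0,0.002,0,0,0,0.002,0,0,0,0,0,0,0,0,0,0,0]}}

```text
time_s: 8.73
tcp_pos: [0.5614, -0.1307, 0.1068]
eef_rot: [109.8, 89.8, -78.3]
contact_force: [-7.7, -3.7, 26.1]
gripper_width: 0.0006
```

>>> {"fn": "play_rows", "kwargs": {"series": [0.002,0,0,0,0.001,0,0,0,0.001,0,0,0,0,0,0,0,0,0,0,0]}}

```text
time_s: 9.15
tcp_pos: [0.5615, -0.1302, 0.1016]
eef_rot: [136.3, 89.9, -51.9]
contact_force: [0.4, -4.3, 7.6]
gripper_width: 0.0003
```

The force dropped from 26 to 8 N partway, so I'll look.

Run:
```python
from h import *
c=grab('scene','scene6'); s=get_state(); print(s['time_s'],s['tcp_pos'],s['contact_force'])
a=[cv2.resize(cv2.imread(f'pics/scene{i}.png')[230:330,270:350],None,fx=4.8,fy=5,interpolation=cv2.INTER_CUBIC) for i in(5,6)]
cv2.imwrite('pics/c56.png',np.hstack(a))
```

```text
9.2 [ 0.56149432 -0.13014823  0.10121539] [-0.79711273 -4.83292254  8.58685998]
```

View pics/c56.png

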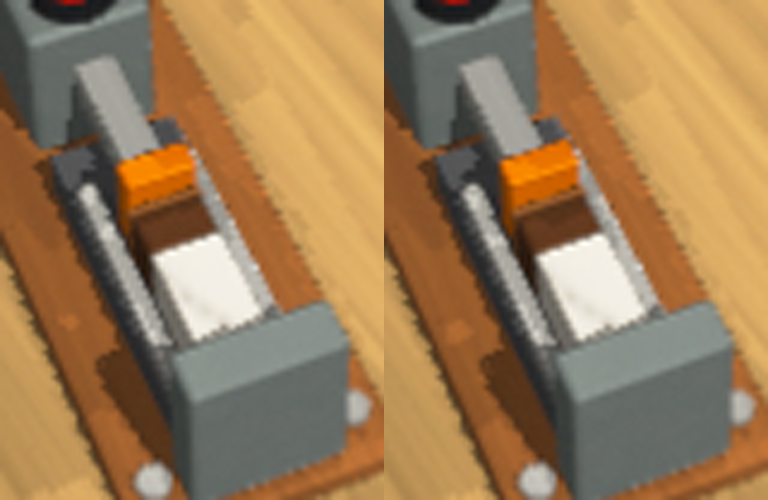

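It looks the same, with no brass showing, but I want certainty before releasing. I'll lift and swing aside so the top camera can see.

>>> {"fn": "play_rows", "kwargs": {"series": [-0.01,0,0,0,-0.01,0,0,0,-0.015,0,0,0,-0.015,0,0,0,0,0.02,0,0]}}

```text
time_s: 9.62
tcp_pos: [0.5599, -0.1472, 0.1535]
eef_rot: [-171.6, 89.8, 0.3]
contact_force: [0.1, 0.4, 0.5]
gripper_width: 0.0002
```

>>> {"fn": "play_rows", "kwargs": {"series": [0,0.04,0,0,0,0.04,0,0,0,0.04,0,0,0,0.04,0,0,0,0.04,0,0]}}

```text
time_s: 10.03
tcp_pos: [0.5288, -0.348, 0.1504]
eef_rot: [-25.1, 89.9, 146.8]
contact_force: [0.7, 0.1, 0.4]
gripper_width: 0.0002
```

Run:
```python
from h import *
c=grab('top','top7');c=grab('scene','scene7'); s=get_state(); print(s['time_s'],s['tcp_pos'],s['contact_force'])
crop('top7',255,180,120,60,6.6,'ct7')
crop('scene7',265,225,95,105,5.6,'cs7')
crop('top0',255,180,120,60,6.6,'ct0')
```

```text
10.1333 [ 0.52779851 -0.35106293  0.14966473] [-0.26160982  1.07858036 -0.79569432]
```

View pics/ct7.png

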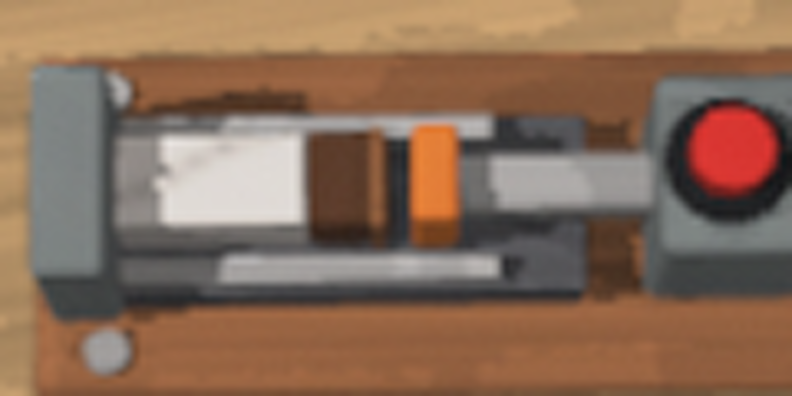

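View pics/cs7.png

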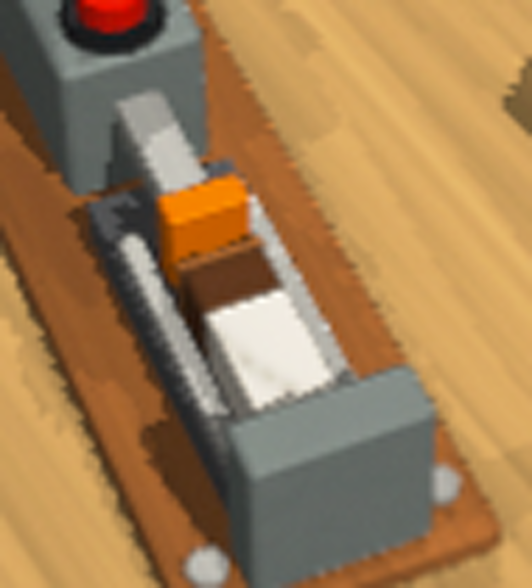

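View pics/ct0.png

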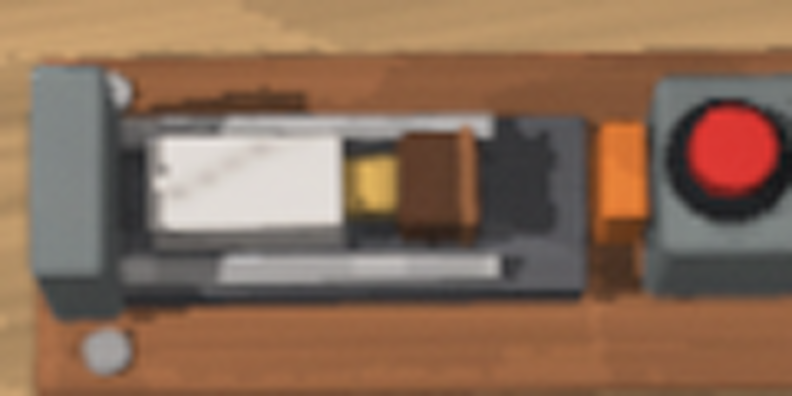

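The top view shows the cap flush on the stone at crop x≈307, with no brass, and the seal up against the fixed jaw. Now to the red button, target about (0.5755,-0.0225).

>>> {"fn": "play_rows", "kwargs": {"series": [0,-0.0332,0,0,0,-0.0332,0,0,0,-0.0332,0,0,0,-0.0332,0,0,0,-0.0332,0,0]}}

```text
time_s: 10.55
tcp_pos: [0.5527, -0.1806, 0.1503]
eef_rot: [-6.3, 89.9, 165.5]
contact_force: [0.9, -0.3, 0.1]
gripper_width: 0.0003
```

>>> {"fn": "play_rows", "kwargs": {"series": [0,-0.0332,0,0,0,-0.0332,0,0,0,-0.0332,0,0,0,-0.0332,0,0,0,-0.0332,0,0]}}

```text
time_s: 10.97
tcp_pos: [0.5763, -0.016, 0.1504]
eef_rot: [5.9, 89.9, 177.8]
contact_force: [1.5, -0.9, 0.0]
gripper_width: 0.0004
```

>>> {"fn": "play_rows", "kwargs": {"series": [0.01,0,0,0,0.01,0,0,0,0.01,0,0,0,0.01,0,0,0,0.008,0,0,0]}}

```text
time_s: 11.38
tcp_pos: [0.5762, -0.0191, 0.1009]
eef_rot: [17.7, 89.9, -170.5]
contact_force: [0.8, -0.6, 0.1]
gripper_width: 0.0007
```

Run:
```python
from h import *
c=grab('scene','scene8'); s=get_state(); print(s['time_s'],s['tcp_pos'],s['contact_force'])
from scipy.spatial.transform import Rotation as Ro
print(Ro.from_euler('xyz',s['eef_rot'],degrees=True).as_matrix().round(3))
crop('scene8',220,130,140,180,3.3,'cs8')
```

```text
11.4333 [ 0.57547557 -0.01923556  0.0995432 ] [-0.95425492 -0.59904055 -1.36350301]
[[-0.004 -0.144 -0.99 ]
 [-0.001 -0.99   0.144]
 [-1.     0.001  0.004]]
```

View pics/cs8.png

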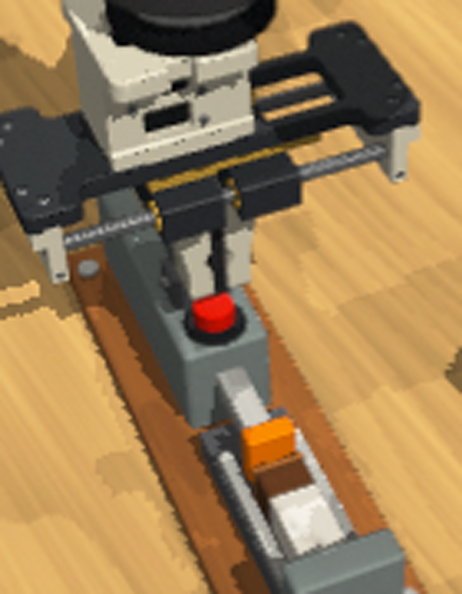

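Run:
```python
from h import *
for v in(286,291,296):
  t=atz('scene8',220+213/3.3,130+v/3.3,.0995); b=atz('scene8',220+213/3.3,130+309/3.3,.084)
  print(t-[.5755,-.0192,.0995], b-(t-[.5755,-.0192,.0995]))
```

```text
[4.71000264e-03 1.74490321e-03 2.77555756e-17] [ 0.57670801 -0.01886148  0.084     ]
[6.48991640e-03 4.93903955e-03 2.77555756e-17] [ 0.57492809 -0.02205561  0.084     ]
[8.25914609e-03 8.11381778e-03 2.77555756e-17] [ 0.57315886 -0.02523039  0.084     ]
```

The tip and button agree to about 3 mm. I'll shift 2 mm back and press.

>>> {"fn": "play_rows", "kwargs": {"series": [0.005,0.002,0,0,0.005,0,0,0,0.004,0,0,0,0.004,0,0,0,0.003,0,0,0]}}

```text
time_s: 11.85
tcp_pos: [0.5772, -0.0203, 0.0817]
eef_rot: [178.1, 90.0, -10.1]
contact_force: [-1.4, 0.4, 8.6]
gripper_width: 0.0005
```

>>> {"fn": "play_rows", "kwargs": {"series": [0.002,0,0,0,0.001,0,0,0,0,0,0,0,0,0,0,0,0,0,0,0]}}

```text
time_s: 12.27
tcp_pos: [0.5771, -0.0203, 0.0793]
eef_rot: [164.5, 90.0, -23.7]
contact_force: [-1.0, -1.0, 5.2]
gripper_width: 0.0009
```

>>> {"fn": "play_rows", "kwargs": {"series": [0.002,0,0,0,0.001,0,0,0,0,0,0,0,0,0,0,0,0,0,0,0]}}

```text
time_s: 12.68
tcp_pos: [0.5772, -0.0205, 0.0771]
eef_rot: [164.4, 89.9, -23.8]
contact_force: [-4.5, -2.0, 13.2]
gripper_width: 0.0004
```

>>> {"fn": "play_rows", "kwargs": {"series": [0.001,0,0,0,0,0,0,0,0,0,0,0,0,0,0,0,0,0,0,0]}}

```text
time_s: 13.1
tcp_pos: [0.5774, -0.0205, 0.077]
eef_rot: [167.9, 89.9, -20.2]
contact_force: [-6.5, -1.1, 19.2]
gripper_width: 0.0006
```

Run:
```python
from h import *
c=grab('scene','scene9'); s=get_state(); print(s['time_s'],s['tcp_pos'],s['contact_force'])
crop('scene9',220,130,140,180,3.3,'cs9')
```

```text
13.15 [ 0.57737075 -0.02052536  0.0769909 ] [-6.33918128 -0.20392438 19.03709668]
```

View pics/cs9.png

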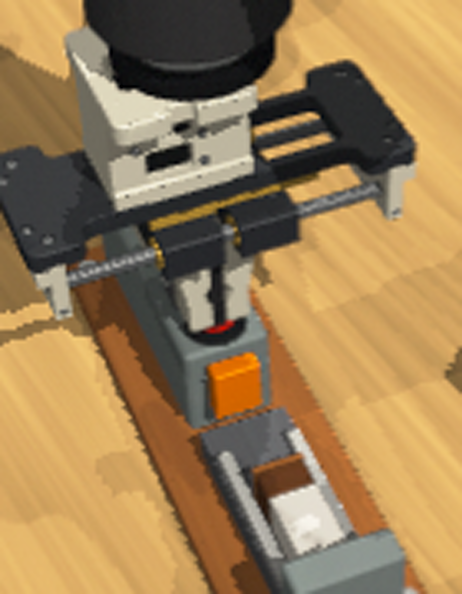

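The jaw is back beside the housing at crop (235,385). I'll hold the button another 1.25 s, then lift and swing away.

>>> {"fn": "play_rows", "kwargs": {"series": [0,0,0,0,0,0,0,0,0,0,0,0,0,0,0,0,0,0,0,0]}}

```text
time_s: 13.57
tcp_pos: [0.5774, -0.0205, 0.077]
eef_rot: [168.9, 89.9, -19.2]
contact_force: [-6.7, -0.7, 19.1]
gripper_width: 0.0005
```

>>> {"fn": "play_rows", "kwargs": {"series": [0,0,0,0,0,0,0,0,0,0,0,0,0,0,0,0,0,0,0,0]}}

```text
time_s: 13.98
tcp_pos: [0.5774, -0.0205, 0.077]
eef_rot: [169.0, 89.9, -19.1]
contact_force: [-6.3, -1.2, 18.2]
gripper_width: 0.0007
```

>>> {"fn": "play_rows", "kwargs": {"series": [0,0,0,0,0,0,0,0,0,0,0,0,0,0,0,0,0,0,0,0]}}

```text
time_s: 14.4
tcp_pos: [0.5774, -0.0205, 0.077]
eef_rot: [169.4, 89.9, -18.7]
contact_force: [-6.6, -0.8, 19.6]
gripper_width: 0.0001
```

>>> {"fn": "play_rows", "kwargs": {"series": [-0.005,0,0,0,-0.01,0,0,0,-0.02,0,0,0,-0.02,0,0,0,-0.02,0,0,0]}}

```text
time_s: 14.82
tcp_pos: [0.5767, -0.0201, 0.1506]
eef_rot: [2.8, 90.0, 174.6]
contact_force: [0.4, -0.4, -0.1]
gripper_width: 0.0007
```

>>> {"fn": "play_rows", "kwargs": {"series": [0,0.04,0,0,0,0.04,0,0,0,0.04,0,0,0,0.04,0,0,0,0.04,0,0]}}

```text
time_s: 15.23
tcp_pos: [0.548, -0.2196, 0.1502]
eef_rot: [-167.5, 89.9, 4.4]
contact_force: [1.2, 0.2, -0.4]
gripper_width: 0.0004
```

>>> {"fn": "play_rows", "kwargs": {"series": [0,0.04,0,0,0,0.04,0,0,0,0.03,0,0,0,0,0,0,0,0,0,0]}}

```text
time_s: 15.65
tcp_pos: [0.532, -0.3286, 0.1494]
eef_rot: [-24.6, 90.0, 147.0]
contact_force: [0.5, 0.2, -0.1]
gripper_width: 0.0002
```

Run:
```python
from h import *
c=grab('top','topA');c=grab('scene','sceneA'); s=get_state(); print(s['time_s'],s['tcp_pos'],s['contact_force'],s['qd'].round(2))
crop('topA',255,180,120,60,6.6,'ctA')
crop('sceneA',230,150,130,195,3,'csA')
```

```text
15.75 [ 0.53259096 -0.32669597  0.1495816 ] [ 0.46551763 -0.04946796 -0.86848801] [ 1.27 -0.35 -0.25 -0.01 -0.11  0.04]
```

View pics/ctA.png

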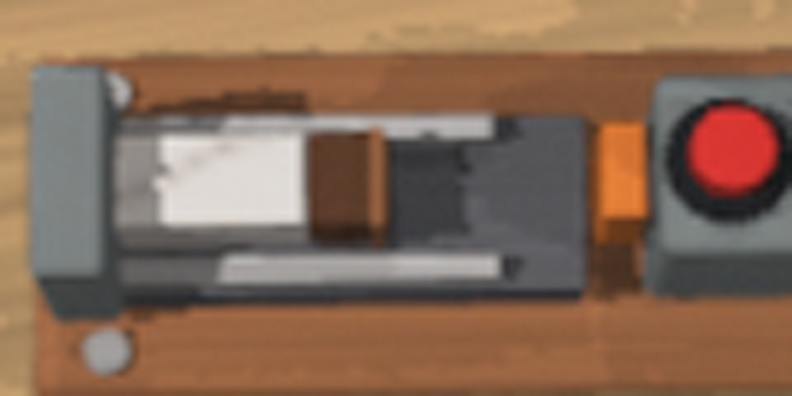

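View pics/csA.png

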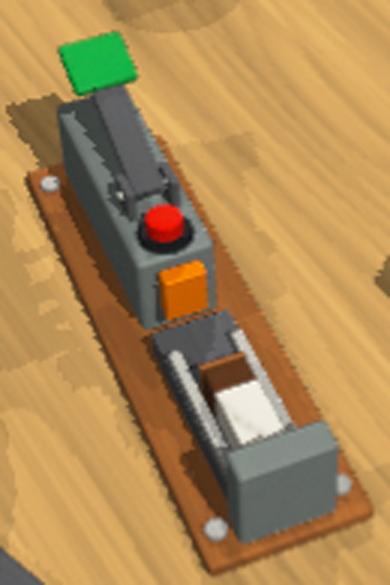

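```bash
python3 -c "
from plant import *
print(close_job())"
```

```text
the job is handed in; nothing more can be done
None
```

The cap is fully home on the stone, the jaw is all the way back, and the seal lies free in its bed. I handed the job in at about 16 s with the arm clear of everything.

- **Pumping:** I made three full pumps and a fourth that stalled at about 35 N. A fifth, gentle pump was only a check: the force rose to 26 N, then dropped to about 8 N while still going down. The pictures showed no harm and I took it for the mechanism slipping, but did not establish the cause. The top view before the release showed the cap flush, no brass, and the seal against the fixed jaw.
- **Release:** I held the red button fully down (19 N, 77 mm) for about 2 s. The jaw was already back beside the housing before I let go.
- **Last checks:** In both final pictures the jaw is beside the housing, exactly where it started. The cap is flush, and the trigger and button are up.
- **Disagreement:** My measured heights for the pad and the button came out 5–6 mm lower than the text. The scene camera also read the known tool tip several millimetres off. I corrected for this using the tool tip and the contact forces.

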